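Clear the collars off the powder cabinet and hold its cover open

ROBOT

A 6-joint arm with a two-finger parallel gripper is mounted at the origin on the work surface. World frame = base frame: x ahead of the robot, y to its left, z up, the work surface at z = 0. Lengths are in m, angles in rad, forces in N, time in s.
With the tool pointing down it reaches from about 0.35 to 0.875 m from the base axis. Payload 15.5 kg.
Tool frame: the origin (TCP) lies at the very end of the fingers, on their centre line; the grasp point (between the pads) lies 19 mm behind it; z points along the fingers, y is the line along which they close (so a half turn about z gives the same grasp; the last joint's range is limited). The gripper opens to 85 mm and grips with 20 to 120 N. Pads are 22 mm wide; open, the fingers measure 114 mm over their backs; the gripper's body (76 mm by 85 mm) begins 54 mm behind the grasp point. The pads swing forward as they close: fully open they stand 13 mm farther back than shut.
Start: joints at [-1.228, 0.494, 1.345, -0, 1.302, -0.096], TCP at [0.266, -0.566, 0.231] pointing down, gripper open.
Joint ranges: [-2.91, 2.91], [-0.82, 2.16], [0.22, 2.67], [-1.22, 4.37], [0.12, 2.79], [-3.08, 3.08]. Speed limits (rad/s): [1.89, 1.89, 2.57, 3.01, 3.01, 3.01].

INTERFACE

Orientations are given as a rotation vector (axis times angle).
In Python, from cell import arm gives the robot as it stands. Calls block until the motion is done:
- arm.goto(position, orientation): joint-space move of the TCP to a pose.
- arm.move_linear(position, max_speed=0.15, orientation=None, f_stop=None): straight line of the TCP; orientation=None keeps the orientation; max_speed is the mean speed in m/s. With f_stop (N) it stops when the force on the tool has changed by that much, and returns True; else False.
- arm.move_joints(angles): joint-space move.
- arm.grip(opening, f_grip=None): finger opening in m; f_grip is the grip in N (None keeps the last); returns when the fingers have stopped.
- arm.hold(seconds).
- arm.inverse_kinematics(position, orientation): joint angles nearest the present ones, or None.
- arm.get_obs(): the state.
- arm.grab_frame(name): name is "side" or "top" or "wrist"; returns the picture (400x640x3 uint8, red, green, blue); there is no depth.
- arm.camera_model(name): a dict with "fx", "fy", "cx", "cy" (pixels), "world_from_camera" (4x4, takes a point from camera to world coordinates). Camera axes: x right, y down, z forward; pixel columns grow to the right and rows downward; lengths in m; the calibration is good to about 2 mm. A picture is of the moment at which its call begins: read the wrist's pose just before it. camera_model takes no time and is no camera call; for the wrist camera it gives the pose at the moment of the call.
A pose or a line that the arm cannot do raises arm.MotionError and nothing moves.
- arm.close_job(): hands the job in; it is judged then, once.
The state is a dict: "t": time; "q": joint angles; "joint_vel": joint speeds; "joint_torque": joint torques, N m; "tcp_pos": TCP position; "orientation": TCP orientation; "contact_force": force on the tool from outside, world axes, zero at the start; "moment": the same for the moment, N m; "opening": finger opening in m; "grip_force": force on a finger pad.
Only numpy, scipy, OpenCV 4.12 (cv2) and the standard library are available. Lean on these libraries where they do the work, as an engineer would, in place of code of your own. Each camera call takes 0.05 s, during which the arm holds its last target. There are 200 camera calls.

TASK

Take the two metal collars off the cover of the bench cabinet and thread them down the pin of the black stand, the wide one first, then the narrow one, each fully home, and let them go. Then tug the cover by its handle, before touching the thumb slide, to learn whether it is caught; if it is, let it down and push the slide across to the other end of its travel. Raise the cover well past halfway to upright and finish while holding it there, still and with the gripper, without upsetting or shifting the other things on the bench.

Things in the scene. Friction and masses are not known exactly. Their poses are not given: they have to be found in the camera images.
- bench_cabinet: Low steel bench cabinet, fixed, 280 (x) x 300 (y) x 80 mm high. Origin: centre of its underside; its x axis points from its front (handle and slide side) to its hinge side, y to its left seen from the front, z up; it stands turned a little. Its top is level at 80 mm: a fixed front deck 48 mm deep, then the hinged cover (196 x 270 x 8 mm), flush with it.
- cover (a joint): Hinge of the cover in rad: 0 shut, grows as the handle side rises, stop at 1.3 (upright would be 1.57). The cover weighs 0.5 kg, about 3 N at the handle, and falls shut when let go. If it is caught, it rises freely only 0.04 to 0.06 rad (8 mm at the handle) and then stops hard.
- cover_handle (a point): Middle of the cover's bar handle, a round steel bar 12 mm thick and 100 mm long, along the cabinet's y, its centreline 36 mm above the cover, 28 mm behind the cover's front edge; open space under it. In the frame of the cabinet it is at (-62, 0, 116) mm when shut.
- cover_hinge (a point): Middle of the cover's hinge axis, which lies along the cabinet's y, level with the top of the shut cover. The handle's centreline is 172 mm in front of it and, with the cover shut, 36 mm above it.
- thumb_slide (a joint): Travel of the thumb slide in m: starts within 3 mm of 0, its end nearest the cabinet's right (-y) side; 0.030 is its other end, reached by pushing it along the cabinet's +y with about 2 N. It stays where left. It shifts a hidden bolt under the cover: if the cover is caught at one end, it is free at the other; which end catches is unmarked and differs from run to run. Move it with the cover down.
- slide_top (a point): Centre of the top of the thumb slide's grip, a dark steel block 14 (cabinet's x) x 18 (y) x 22 mm that stands up from the front deck, near the right (-y) end of the deck; at joint value 0 it is at (-115, -110, 102) mm in the frame of the cabinet.
- collar_wide_center (a point): Centre (half-way up) of the wide aluminium collar: a ring 62 mm across, 18 mm high, with a 25 mm bore, about 90 g. It starts lying flat on the cover, left or right.
- collar_narrow_center (a point): Centre (half-way up) of the narrow aluminium collar: a ring 46 mm across, 18 mm high, with a 25 mm bore, about 50 g. It starts lying flat on the cover, on the other side.
- stand_foot (a point): On the axis of the collar stand, at the top of its round black foot (100 mm across, 12 mm thick, fixed to the bench): here an upright steel pin begins, 20 mm in diameter, rising 55 mm above the foot, its top chamfered. A first collar fully home has its centre 9 mm above this point, a second one 27 mm.
- powder_jar_mid (a point): Bystander: closed amber glass jar with a black cap, 68 mm across, 75 mm tall; the point is half-way up.
- spray_bottle_mid (a point): Bystander: white bottle, 52 mm across, 140 mm tall; the point is half-way up.
- loupe_mid (a point): Bystander: black loupe, 48 mm across, 38 mm tall, standing; the point is half-way up.
- scale_bar_mid (a point): Bystander: flat aluminium scale bar, 30 x 150 x 5 mm, lying; the point is half-way up.
- lifter_tin_mid (a point): Bystander: closed aluminium tin, 60 mm across, 50 mm tall; the point is half-way up.
- dusting_brush_grip (a point): Bystander: black dusting brush lying flat; a point on its handle.
- screwdriver_grip (a point): Bystander: screwdriver lying flat; a point on its handle.
There are look-alikes about, which are no part of the job. What is shaped like the part that bears collar_narrow_center but pink or red is not meant.

How it is judged:
By the outcome, as a careful person would: the job done as asked, in the order asked, and still so for the second after the job is handed in, while the arm keeps its last pose, push and grip.
It also fails if it takes over 72 s, if anything falls off the work surface, if the arm or the gripper's body presses on something with over 40 N, if the wrist force passes 120 N, or if a joint passes its speed limit or range.

## Working session

There is one attempt and no reset: what is moved stays moved. The work goes in short steps, each a Python script; the robot and the scene stay as the last script left them, time stands still between calls to the robot, and variables do not carry over. Pictures are saved under pics/ and viewed, at most 10 in all, crops included, and the job is handed in when it is done.

```bash
ls; mkdir -p pics
python3 - <<'E'
from cell import arm
import cv2,numpy as np
for n in("top","side"):
    f=arm.grab_frame(n); cv2.imwrite(f"pics/{n}0.png",f[:,:,::-1]); m=arm.camera_model(n); print(n,m["fx"],m["cx"],m["cy"],np.round(m["world_from_camera"],3).tolist())
o=arm.get_obs();print(o["t"],o["orientation"],o["tcp_pos"])
E
```

```text
pics
top 476.27834930432084 313.7243095516374 196.62701127240828 [[0.028, -0.994, 0.104, 0.423], [-1.0, -0.027, 0.011, -0.027], [-0.008, -0.104, -0.994, 1.381], [0.0, 0.0, 0.0, 1.0]]
side 482.74611706941806 319.3044578124191 200.62171012622068 [[0.944, -0.193, 0.269, 0.168], [-0.331, -0.544, 0.771, -1.059], [-0.002, -0.817, -0.577, 0.913], [0.0, 0.0, 0.0, 1.0]]
0.1 [-3.06517620e+00 -6.83492163e-01  1.87893453e-04] [ 0.26542767 -0.56546678  0.23073366]
```

View pics/top0.png

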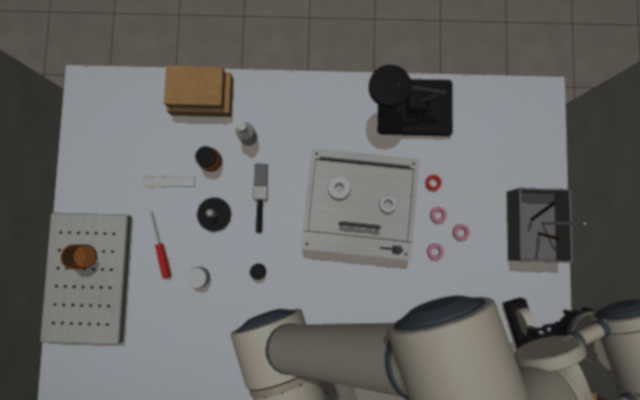

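View pics/side0.png

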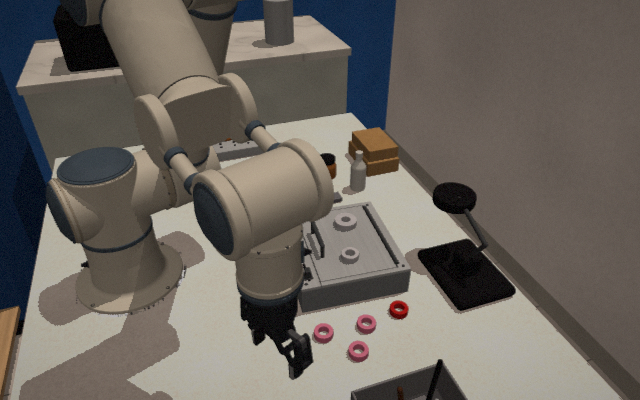

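The top view shows the cabinet with corners at about (313,150), (418,157), (410,264) and (303,252). The wide collar is at (340,188) on the left and the narrow one at (388,204) on the right. The slide is at (397,250), the handle at (360,226) and the stand at (214,214). The pink and red rings to the right are decoys. The side view agrees.

```bash
cat > h.py <<'E'
from cell import arm
import numpy as np, cv2
from scipy.spatial.transform import Rotation as R
def cast(m,uv,z):
    T=np.array(m["world_from_camera"]); uv=np.atleast_2d(uv)
    d=np.c_[(uv[:,0]-m["cx"])/m["fx"],(uv[:,1]-m["cy"])/m["fy"],np.ones(len(uv))]@T[:3,:3].T
    return T[:3,3]+d*((z-T[2,3])/d[:,2])[:,None]
def proj(m,p):
    T=np.array(m["world_from_camera"]); c=(np.atleast_2d(p)-T[:3,3])@T[:3,:3]
    return np.c_[m["fx"]*c[:,0]/c[:,2]+m["cx"],m["fy"]*c[:,1]/c[:,2]+m["cy"]]
def down(yaw): # tool down, tool y (closing line) along world direction yaw+90deg
    return (R.from_euler('z',yaw)*R.from_rotvec([np.pi,0,0])).as_rotvec()
def snap(n,name=None):
    m=arm.camera_model(n); f=arm.grab_frame(n)
    if name: cv2.imwrite(f"pics/{name}.png",f[:,:,::-1])
    return m,f
E
python3 - <<'E'
from h import *
m=arm.camera_model("top")
for n,uv,z in [("corners",[(313,150),(418,157),(410,264),(303,252)],.08),("col",[(340,188),(388,204)],.098),("stand",[(214,214)],.012),("pin",[(211,213)],.067),("handle",[(360,226)],.122),("slide",[(397,250)],.102),("jar loupe tin",[(208,158),(258,271),(200,278)],.05),("bottle",[(243,125)],.14),("lamp",[(390,85)],.25)]:
    print(n,np.round(cast(m,uv,z)[:,:2],3).tolist())
w=arm.camera_model("wrist");T=np.array(w["world_from_camera"]);o=arm.get_obs()
Rt=R.from_rotvec(o["orientation"]).as_matrix()
print("cam in tool",np.round(Rt.T@(T[:3,3]-o["tcp_pos"]),3),np.round(Rt.T@T[:3,:3],2).tolist(),w["fx"])
for yaw in np.arange(-3,3.1,.5):
  print(yaw,[None if q is None else np.round(q,2).tolist() for q in [arm.inverse_kinematics([.5,-.12,.4],down(yaw))]])
E
```

```text
corners [[0.689, -0.007], [0.677, -0.298], [0.383, -0.278], [0.407, 0.012]]
col [[0.583, -0.083], [0.543, -0.214]]
stand [[0.508, 0.274]]
pin [[0.507, 0.271]]
handle [[0.48, -0.137]]
slide [[0.42, -0.239]]
jar loupe tin [[0.665, 0.291], [0.351, 0.136], [0.328, 0.296]]
bottle [[0.74, 0.181]]
lamp [[0.821, -0.193]]
cam in tool [ 0.081 -0.    -0.143] [[-0.0, -0.95, -0.32], [1.0, -0.0, -0.0], [0.0, -0.32, 0.95]] 349.03573486786024
-3.0 [[-0.35, 0.21, 1.33, 0.0, 1.6, -2.06]]
-2.5 [[-0.35, 0.21, 1.33, 0.0, 1.6, -2.56]]
-2.0 [[-0.35, 0.21, 1.33, -0.0, 1.6, -3.06]]
-1.5 [[-0.35, 0.21, 1.33, -0.0, 1.6, 2.72]]
-1.0 [[-0.35, 0.21, 1.33, -0.0, 1.6, 2.22]]
-0.5 [[-0.35, 0.21, 1.33, 0.0, 1.6, 1.72]]
0.0 [[-0.35, 0.21, 1.33, -0.0, 1.6, 1.22]]
0.5 [[-0.35, 0.21, 1.33, 0.0, 1.6, 0.72]]
1.0 [[-0.35, 0.21, 1.33, -0.0, 1.6, 0.22]]
1.5 [[-0.35, 0.21, 1.33, 0.0, 1.6, -0.28]]
2.0 [[-0.35, 0.21, 1.33, 0.0, 1.6, -0.78]]
2.5 [[-0.35, 0.21, 1.33, 0.0, 1.6, -1.28]]
3.0 [[-0.35, 0.21, 1.33, 0.0, 1.6, -1.78]]
```

Run:
```python
from h import *
arm.goto([.43,-.14,.40],down(np.pi-.07)); print(arm.get_obs()["t"])
m,f=snap("wrist","w1"); np.savez("w1.npz",f=f,**m)
```

```text
1.875
```

View pics/w1.png

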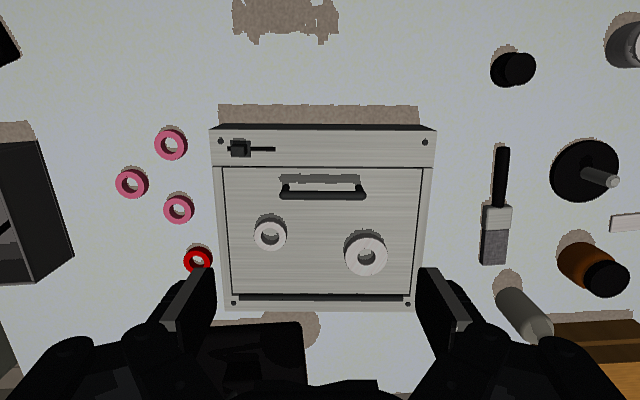

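The wrist view has image-up pointing toward the robot. It shows four dark corner screws at about (221,141), (425,142), (408,304) and (233,304). The slide is at (240,148), the handle at (322,190), the narrow collar at (270,235), the wide collar at (366,255) and the stand at (585,170).

Run:
```python
from h import *
d=np.load("w1.npz"); m={k:d[k] for k in d.files}; g=cv2.cvtColor(d["f"],cv2.COLOR_RGB2GRAY)
S=[]
for u,v in [(221,141),(425,142),(408,304),(233,304)]:
    r=7;p=g[v-r:v+r+1,u-r:u+r+1].astype(float); w=np.clip(np.median(p)-30-p,0,None); yy,xx=np.mgrid[-r:r+1,-r:r+1]
    S.append((u+(w*xx).sum()/w.sum(),v+(w*yy).sum()/w.sum()))
P=cast(m,S,.08)[:,:2]; print(np.round(S,1).tolist(),np.round(P,4).tolist(),[round(float(np.linalg.norm(P[i]-P[i-1])),4) for i in range(4)])
c=P.mean(0); ax=(P[2]+P[3]-P[0]-P[1]); ay=P[1]+P[2]-P[0]-P[3]; print("cab",c,"yaw",np.arctan2(ax[1],ax[0]),np.arctan2(-ay[0],ay[1]))
for n,(u,v),D in [("narrow",(270,235),.046),("wide",(366,255),.062)]:
    r=30; p=g[v-r:v+r,u-r:u+r]; print(n,"levels",np.percentile(p,[5,25,50,75,95]))
    for t in (200,215,225,235):
        cs,h=cv2.findContours((p>t).astype(np.uint8),cv2.RETR_CCOMP,cv2.CHAIN_APPROX_NONE)
        for i,k in enumerate(cs):
            if len(k)>25:
                q=cast(m,k[:,0]+[u-r,v-r],.098)[:,:2]; (e,s,_)=cv2.fitEllipse((q*1000).astype(np.float32)); print(t,"hole" if h[0][i][3]>=0 else "outer",len(k),np.round(e,1),np.round(s,1))
cv2.imwrite("pics/w1c.png",cv2.resize(d["f"][120:320,200:440,::-1],None,fx=3.3,fy=2.9,interpolation=cv2.INTER_NEAREST)[:600,:800])
```

```text
[[221.6, 141.6], [424.5, 141.8], [409.0, 302.2], [234.8, 301.4]] [[0.4118, -0.2625], [0.4318, 0.0052], [0.679, -0.0124], [0.6576, -0.2811]] [0.2464, 0.2685, 0.2479, 0.2695]
cab [ 0.54504361 -0.13771424] yaw -0.0732534594815185 -0.07700067501318152
narrow levels [ 54. 143. 146. 149. 168.]
wide levels [ 50. 145. 149. 164. 170.]
```

View pics/w1c.png

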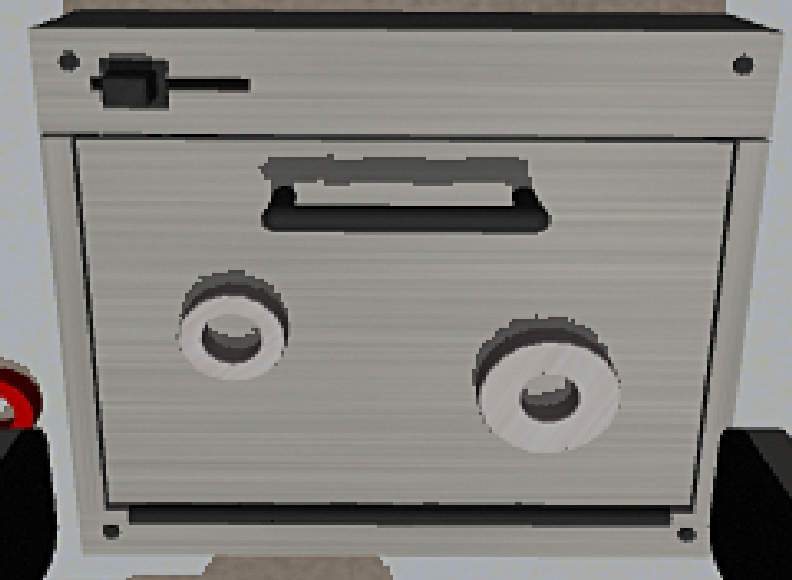

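Run:
```python
from h import *
d=np.load("w1.npz"); m={k:d[k] for k in d.files}; g=cv2.cvtColor(d["f"],cv2.COLOR_RGB2GRAY)
c=np.array([.5450,-.1377]); A=np.array([[np.cos(.075),np.sin(.075)],[-np.sin(.075),np.cos(.075)]])
for n,(u,v) in [("narrow",(270,235)),("wide",(366,255))]:
    r=30; p=cv2.GaussianBlur(g,(3,3),0)[v-r:v+r,u-r:u+r]
    for t in (154,157,160):
        cs,h=cv2.findContours(cv2.morphologyEx((p>t).astype(np.uint8),cv2.MORPH_OPEN,np.ones((3,3))),cv2.RETR_EXTERNAL,cv2.CHAIN_APPROX_NONE)
        k=cv2.convexHull(max(cs,key=cv2.contourArea)); q=cast(m,k[:,0]+[u-r,v-r],.098)[:,:2]
        (e,s,_)=cv2.fitEllipse((q*1000).astype(np.float32)); print(n,t,np.round(e,1),np.round(s,1))
# check slide, handle reprojection; stand pin
for n,l in [("slide",(-.115,-.11,.102)),("handle",(-.062,0,.116))]:
    w=np.r_[c+A@np.array(l[:2]),l[2]]; print(n,w.round(4),proj(m,w).round(1))
for n,uv,z in [("pintop",(614,183),.067),("foot",(583,169),.012)]: print(n,cast(m,uv,z).round(3))
```

```text
narrow 154 [ 545.2 -211.6] [42.3 42.8]
narrow 157 [ 545.  -211.7] [41.4 42.7]
narrow 160 [ 544.9 -211.5] [41.2 41.9]
wide 154 [586.9 -78.6] [58.5 59.1]
wide 157 [586.9 -78.7] [58.1 58.7]
wide 160 [586.7 -78.8] [57.1 58.1]
slide [ 0.4221 -0.2388  0.102 ] [[237.  151.1]]
handle [ 0.4832 -0.1331  0.116 ] [[323.5 194.3]]
pintop [[0.512 0.278 0.067]]
foot [[0.505 0.273 0.012]]
```

Run:
```python
from h import *
o=down(np.pi-.075)
arm.goto([.5868,-.0787,.15],o)
print(arm.move_linear([.5868,-.0787,.082],.12,f_stop=15))
arm.grip(.05,40); s=arm.get_obs(); print(s["t"],s["opening"],s["grip_force"],s["contact_force"],s["tcp_pos"])
arm.move_linear([.5868,-.0787,.2],.2)
arm.goto([.39,.22,.36],o)
s=arm.get_obs(); print(s["t"],s["opening"],s["grip_force"])
m,f=snap("wrist","w2"); np.savez("w2.npz",f=f,**m)
```

```text
False
4.1833 0.060238711772814355 39.88818721845746 [-2.1202955   0.69055924 14.33699052] [ 0.58734933 -0.07879302  0.08340512]
6.3833 0.05999417712619828 43.25693842023611
```

View pics/w2.png

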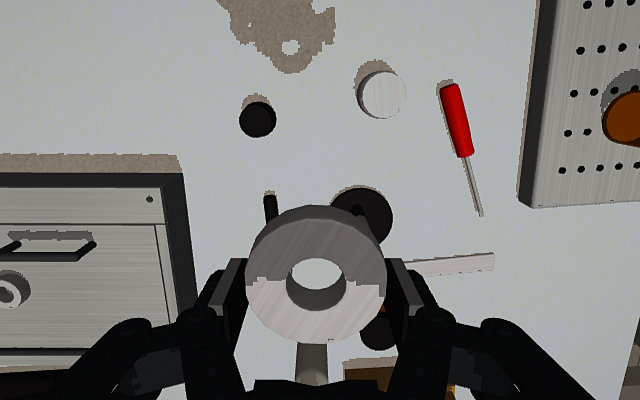

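The wide collar is held, centred at about (316,273) in the picture, but it hides the stand, which is at about (360,215). I'll move farther out so the stand comes into the clear upper part of the image.

Run:
```python
from h import *
o=down(np.pi-.075)
arm.goto([.505,.25,.34],o)
s=arm.get_obs(); print(s["t"],s["contact_force"],s["tcp_pos"])
m,f=snap("wrist","w3"); np.savez("w3.npz",f=f,tcp=s["tcp_pos"],**m)
```

```text
6.9833 [-0.31842492 -0.0805596  -1.40385404] [0.5056466  0.24948787 0.33888605]
```

View pics/w3.png

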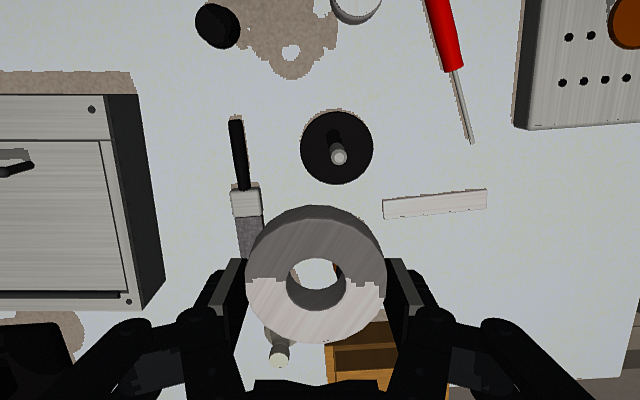

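Run:
```python
from h import *
d=np.load("w3.npz"); m={k:d[k] for k in d.files}; g=cv2.cvtColor(d["f"],cv2.COLOR_RGB2GRAY); tcp=d["tcp"]
p=g[140:175,320:360]
for t in (90,110,130):
    cs,_=cv2.findContours((p>t).astype(np.uint8),cv2.RETR_EXTERNAL,cv2.CHAIN_APPROX_NONE)
    for k in cs:
        if len(k)>8:
            q=cast(m,k[:,0]+[320,140],.067)[:,:2]*1000; e=cv2.fitEllipse(q.astype(np.float32)); print("pin",t,k[:,0].mean(0)+[320,140],np.round(e[0],1),np.round(e[1],1))
print(p[::2,::2])
cs,_=cv2.findContours((g[100:195,290:385]<45).astype(np.uint8),cv2.RETR_EXTERNAL,cv2.CHAIN_APPROX_NONE)
k=max(cs,key=cv2.contourArea); q=cast(m,cv2.convexHull(k)[:,0]+[290,100],.012)[:,:2]*1000; e=cv2.fitEllipse(q.astype(np.float32)); print("foot",np.round(e[0],1),np.round(e[1],1))
u=np.array([np.cos(np.pi-.075),np.sin(np.pi-.075),0])
z=tcp[2]+.0146; C=np.r_[tcp[:2],z]
print("pred rim ctr",proj(m,C),"ends x",proj(m,[C+u*.0125,C-u*.0125]).round(1).tolist(),"outer",proj(m,[C+u*.031,C-u*.031]).round(1).tolist())
print("col316",g[198:350:2,316].tolist()); print("row",g[285,240:395:2].tolist())
```

```text
pin 90 [338.6744186  156.79069767] [509.  277.8] [18.  18.2]
pin 110 [338.54761905 156.85714286] [509.  277.8] [17.4 17.8]
pin 130 [339.14285714 157.75      ] [509.9 278.2] [10.9 12. ]
[[ 19  19  18  20   8  10   9   7   6   8   8  21  19  19  19  20  19  18
   19  18]
 [ 19  19  20  21   8   7   7  15  34  16   6  21  16  19  19  19  19  19
   18  20]
 [ 20  18  20  21   5   7  40  50  49  52  55  17  19  19  21  21  19  18
   19  19]
 [ 18  17  20  21   5  37  45  48  49  50  49  53  18  19  20  18  18  19
   18  19]
 [ 18  21  19  18  18  45  45  46  48  50  54  45  28  20  19  19  19  19
   17  20]
 [ 18  20  17  20  18  42  40  70 121 119 115 125  51  16  18  17  17  18
   19  21]
 [ 19  19  18  19  17  40  85 111 106 117 120 114 127  19  18  20  20  18
   18  22]
 [ 19  17  19  19  17  24 120 103 161 166 169 150 122  75  17  18  19  21
   19  18]
 [ 18  19  19  20  17  19 110 129 167 161 162 166 122 141  14  20  20  16
   18  19]
 [ 19  20  20  19  19  15 115 136 167 169 161 167 129 136  16  18  19  19
   19  19]
 [ 19  19  19  19  21  15 125 107 166 167 170 166 127  25  20  18
[... 785 characters left out ...]
, 186, 192, 51, 57, 57, 56, 59, 59, 76, 112, 105, 100, 100, 98, 98, 99, 99, 98, 97, 98, 96, 99, 98, 98, 100, 101, 104, 98, 149, 188, 186, 187, 185, 186, 185, 186, 185, 185, 184, 186, 186, 185, 188, 191, 47, 56, 57, 57, 58, 59, 60, 57, 61, 62, 83, 185, 182, 179, 179, 178, 181, 180, 179, 177, 176, 174, 173, 174, 177, 177, 173, 186, 183, 183]
row [5, 2, 0, 184, 172, 170, 173, 174, 170, 172, 173, 167, 176, 178, 176, 173, 178, 177, 172, 177, 174, 172, 175, 55, 51, 53, 53, 54, 54, 52, 57, 193, 189, 186, 185, 185, 186, 187, 186, 185, 186, 186, 186, 188, 197, 92, 38, 49, 50, 50, 50, 50, 41, 152, 172, 179, 180, 184, 87, 96, 96, 94, 109, 178, 177, 175, 177, 190, 113, 116, 100, 98, 102, 75, 1, 4, 3, 3]
```

Run:
```python
from h import *
o=down(np.pi-.075); x,y=.5102,.2776
arm.goto([x,y,.10],o); arm.hold(.2); s=arm.get_obs(); print(s["t"],s["tcp_pos"],s["contact_force"])
print(arm.move_linear([x,y,.0155],.06,f_stop=10)); s=arm.get_obs(); print(s["t"],s["tcp_pos"],s["contact_force"],s["opening"])
```

```text
8.1917 [0.51101765 0.2778257  0.10135682] [-0.17761089  0.23452385 -1.45447132]
True
9.5917 [0.51014437 0.2775762  0.01558914] [-1.6525733  -0.78620648  7.09783431] 0.05967119297998833
```

Run:
```python
from h import *
o=down(np.pi-.075); x,y=.5102,.2776
arm.grip(.082); arm.move_linear([x,y,.15],.25)
m,f=snap("top","t4")
cv2.imwrite("pics/t4c.png",cv2.resize(f[150:290,180:440,::-1],None,fx=3,fy=3))
x,y=.5440,-.2115
arm.goto([x,y,.24],o); arm.goto([x,y,.15],o)
print(arm.move_linear([x,y,.0845],.12,f_stop=15))
arm.grip(.035,40); s=arm.get_obs(); print(s["t"],s["opening"],s["grip_force"],s["contact_force"],s["tcp_pos"])
arm.move_linear([x,y,.2],.2)
arm.goto([.505,.25,.34],o);arm.hold(.2)
s=arm.get_obs(); print(s["t"],s["opening"],s["tcp_pos"])
m,f=snap("wrist","w4"); np.savez("w4.npz",f=f,tcp=s["tcp_pos"],**m)
```

```text
False
14.1 0.044437517177115866 38.829808020964265 [-3.01265818  1.65479536 13.63586733] [ 0.54435941 -0.21168513  0.08553353]
16.7917 0.04448845784554018 [0.50527803 0.24938813 0.33976104]
```

View pics/w4.png

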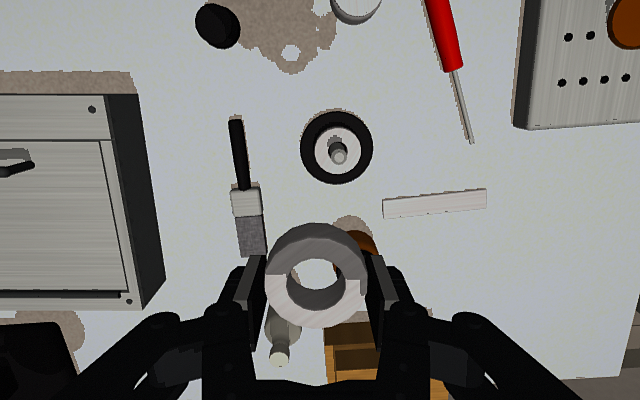

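The wide collar is home on the pin at (337,148), and the narrow one is held with its bore near (317,284).

Run:
```python
from h import *
d=np.load("w4.npz"); m={k:d[k] for k in d.files}; g=cv2.cvtColor(d["f"],cv2.COLOR_RGB2GRAY); tcp=d["tcp"]
u=np.array([np.cos(np.pi-.075),np.sin(np.pi-.075),0]); 
for h in (.0125,.0146):
  C=np.r_[tcp[:2],tcp[2]+h]
  print("pred",proj(m,[C,C+u*.0125,C-u*.0125,C+u*.023,C-u*.023]).round(1).tolist())
print("col",[(v,int(g[v,316])) for v in range(212,340) if abs(int(g[v,316])-int(g[v-1,316]))>20]); print("row",[(v,int(g[284,v])) for v in range(250,390) if abs(int(g[284,v])-int(g[284,v-1]))>20])
```

```text
pred [[314.4, 285.2], [314.3, 259.0], [314.5, 310.0], [314.2, 235.9], [314.6, 329.8]]
pred [[314.4, 287.9], [314.3, 261.5], [314.5, 312.9], [314.2, 238.1], [314.6, 333.0]]
col [(223, 33), (238, 94), (259, 196), (289, 98), (290, 46), (310, 87), (311, 186)]
row [(252, 10), (264, 77), (265, 179), (286, 93), (287, 45), (300, 94), (301, 196), (332, 98), (333, 33), (345, 86), (346, 173), (360, 84), (367, 43), (368, 0), (380, 51)]
```

```bash
cat >> h.py <<'E'
c0=np.array([.5450,-.1377]); YAW=-.075
A=np.array([[np.cos(YAW),-np.sin(YAW)],[np.sin(YAW),np.cos(YAW)]])
def cab(x,y,z): return np.r_[c0+A@[x,y],z]
def bar(th): # TCP for holding handle at angle th, tool straight down
    return cab(.110-.172*np.cos(th)+.036*np.sin(th),0,.08+.172*np.sin(th)+.036*np.cos(th)-.019)
OH=down(np.pi/2+YAW)
E
python3 - <<'E'
from h import *
o=down(np.pi-.075); x,y=.5095,.2775
arm.goto([x,y,.12],o)
print(arm.move_linear([x,y,.0345],.06,f_stop=10)); s=arm.get_obs(); print(s["t"],s["tcp_pos"],s["contact_force"],s["opening"])
arm.grip(.07); arm.move_linear([x,y,.17],.25); 
arm.goto([.43,.18,.30],OH)
s=arm.get_obs(); print(s["t"])
m,f=snap("wrist","w5");
E
```

```text
True
19.0667 [0.50937338 0.27747321 0.03567714] [-0.86640639 -0.51372087  9.20921798] 0.04408987742814742
21.4833
```

View pics/w5.png

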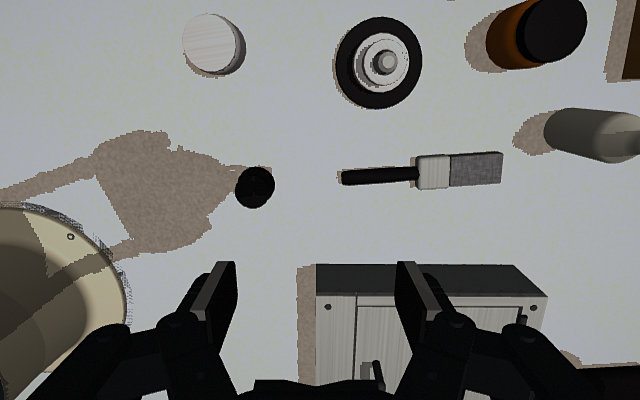

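Both collars are stacked home on the pin at (380,62), and everything else is undisturbed. Next is the tug.

Run:
```python
from h import *
p=bar(0); arm.goto(p+[0,0,.10],OH)
print(arm.move_linear(p,.12,f_stop=15)); arm.grip(.005,40); s=arm.get_obs(); print(s["t"],s["opening"],s["contact_force"],s["tcp_pos"],p)
print("tug",arm.move_linear(bar(.12),.03,f_stop=20)); s=arm.get_obs(); print(s["t"],s["opening"],s["contact_force"],s["tcp_pos"]-p)
```

```text
False
24.35 0.0107072491667706 [5.62012556 1.58726799 0.40664333] [ 0.4841677  -0.13321039  0.09736215] [ 0.48317429 -0.13305436  0.097     ]
tug False
25.2 0.0104358989776237 [ 6.06337245 -1.07927604 -5.62227113] [ 0.00620914 -0.00059289  0.02048741]
```

Run:
```python
from h import *
for th in np.arange(.24,1.11,.12):
    r=arm.move_linear(bar(th),.08,f_stop=25); s=arm.get_obs(); print(round(th,2),r,round(s["t"],1),round(s["opening"],4),s["contact_force"].round(1),(s["tcp_pos"]-bar(th)).round(4))
    if r: break
arm.hold(.5); s=arm.get_obs(); print(s["contact_force"],np.abs(s["joint_vel"]).max())
m,f=snap("side","s6"); cv2.imwrite("pics/s6c.png",f[80:400,150:550,::-1])
```

```text
0.24 False 25.6 0.0106 [ 4.1 -1.4 -5.4] [ 0.0001 -0.0001 -0.0001]
0.36 False 26.0 0.0107 [-1.7 -4.  -4.7] [-0.0007 -0.     -0.0005]
0.48 False 26.4 0.0103 [-10.1  -4.8   1.9] [-0.0017  0.     -0.0006]
0.6 False 26.9 0.0101 [-18.7  -5.5  12.5] [-0.0028  0.0001 -0.0005]
0.72 False 27.3 0.0102 [-23.6  -1.5  21.9] [-0.0028  0.0002  0.0001]
0.84 False 27.7 0.0105 [-19.6  -1.1  24.2] [-0.0016 -0.      0.0006]
0.96 False 28.1 0.0102 [-12.7  -1.2  21.2] [-0.0006 -0.0002  0.0008]
1.08 False 28.5 0.0108 [-6.7 -2.4 15.4] [-0.0001 -0.0003  0.0005]
[-6.22333324 -2.41409291 14.26958423] 0.0011455769671485762
```

View pics/s6c.png

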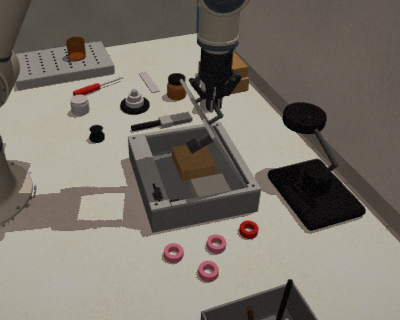

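The cover was free, so the slide stayed untouched. It is now up at about 1.08 rad, with the gripper still on the handle at about (205,115) in the crop and the bystanders in place.

```bash
python3 -c "
from cell import arm
print(arm.close_job())"
```

```text
the job is handed in; nothing more can be done
None
```

Both collars are fully home on the pin, wide then narrow; the tug showed the cover was not caught, so I left the slide alone and handed the job in at about 29 s with the cover held still at about 1.08 rad (no verdict was returned).

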